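Stroke the carousel lids shut

TASK

The six hinged lids of the round parts carousel stand open. With the fingertips, stroke lightly round the ring of lids, starting from the empty quarter at the first lid's hinge and following the row to the last lid, so that each is folded flat shut in turn. Do not lift, tip or shove the carousel, and leave the things lying about it where they are.

Things in the scene. Friction and masses are not known exactly. Their poses are not given: they have to be found in the camera images.
- carousel: round parts carousel standing loose on the bench, 0.95 kg, 224 mm across; does not turn. Origin: centre of its underside, z up. A 6 mm foot disc carries a centre post with a knob (28 mm across, top at z = 66 mm) and six grey open bins (46 mm along the ring, 44 mm radially, rims at z = 40 mm), one every 45 degrees on a ring of radius 82 mm. The quarter round its -x axis has no bin, only the foot
- seat_1 (a point): fixed point of the carousel: centre of the top of lid 1 when shut, 43 mm above the underside, 82 mm from the axis, at -112.5 degrees from the carousel's own x axis, counter-clockwise seen from above
- seat_2 (a point): fixed point of the carousel: centre of the top of lid 2 when shut, 43 mm above the underside, 82 mm from the axis, at -67.5 degrees from the carousel's own x axis, counter-clockwise seen from above
- seat_3 (a point): fixed point of the carousel: centre of the top of lid 3 when shut, 43 mm above the underside, 82 mm from the axis, at -22.5 degrees from the carousel's own x axis, counter-clockwise seen from above
- seat_4 (a point): fixed point of the carousel: centre of the top of lid 4 when shut, 43 mm above the underside, 82 mm from the axis, at 22.5 degrees from the carousel's own x axis, counter-clockwise seen from above
- seat_5 (a point): fixed point of the carousel: centre of the top of lid 5 when shut, 43 mm above the underside, 82 mm from the axis, at 67.5 degrees from the carousel's own x axis, counter-clockwise seen from above
- seat_6 (a point): fixed point of the carousel: centre of the top of lid 6 when shut, 43 mm above the underside, 82 mm from the axis, at 112.5 degrees from the carousel's own x axis, counter-clockwise seen from above
- lid_1 (a joint): angle of lid 1 in rad: 0 shut flat on its bin, 1.3 wide open. Aluminium flap, 47 mm along the ring, 44 mm radially, 3 mm thick. Hinged on the radial edge of its bin that comes first going counter-clockwise seen from above: a fingertip going that way folds it down ahead of itself. Friction holds it where it is left (0.2 N at the free edge); no spring or latch. This is the first lid: its hinge borders the empty quarter
- lid_2 (a joint): angle of lid 2 in rad: 0 shut flat on its bin, 1.3 wide open. Aluminium flap, 47 mm along the ring, 44 mm radially, 3 mm thick. Hinged on the radial edge of its bin that comes first going counter-clockwise seen from above: a fingertip going that way folds it down ahead of itself. Friction holds it where it is left (0.2 N at the free edge); no spring or latch
- lid_3 (a joint): angle of lid 3 in rad: 0 shut flat on its bin, 1.3 wide open. Aluminium flap, 47 mm along the ring, 44 mm radially, 3 mm thick. Hinged on the radial edge of its bin that comes first going counter-clockwise seen from above: a fingertip going that way folds it down ahead of itself. Friction holds it where it is left (0.2 N at the free edge); no spring or latch
- lid_4 (a joint): angle of lid 4 in rad: 0 shut flat on its bin, 1.3 wide open. Aluminium flap, 47 mm along the ring, 44 mm radially, 3 mm thick. Hinged on the radial edge of its bin that comes first going counter-clockwise seen from above: a fingertip going that way folds it down ahead of itself. Friction holds it where it is left (0.2 N at the free edge); no spring or latch
- lid_5 (a joint): angle of lid 5 in rad: 0 shut flat on its bin, 1.3 wide open. Aluminium flap, 47 mm along the ring, 44 mm radially, 3 mm thick. Hinged on the radial edge of its bin that comes first going counter-clockwise seen from above: a fingertip going that way folds it down ahead of itself. Friction holds it where it is left (0.2 N at the free edge); no spring or latch
- lid_6 (a joint): angle of lid 6 in rad: 0 shut flat on its bin, 1.3 wide open. Aluminium flap, 47 mm along the ring, 44 mm radially, 3 mm thick. Hinged on the radial edge of its bin that comes first going counter-clockwise seen from above: a fingertip going that way folds it down ahead of itself. Friction holds it where it is left (0.2 N at the free edge); no spring or latch. The last lid: its free edge borders the empty quarter
- nut_1: loose hexagon nut, 24 mm across and 12 mm high, lying on the carousel's foot in the empty quarter; bystander
- screwdriver_1: red-handled screwdriver, 210 mm long, lying on the bench; bystander
- sanding_roll: dark roll, 106 mm long, 49 mm thick, lying on the bench; bystander
- tape_roll: flat roll of masking tape, 110 mm across, 24 mm high; bystander

How it is judged (in metres and radians):
On the way, in this order (a step that is already met when the one before it is completed fails the run):
1. lid 1 is folded shut (within 0.1 rad), the next not yet (value of joint lid_1 below 0.1 rad), for 0.05 s.
2. lid 2 is folded shut (within 0.1 rad), the next not yet (value of joint lid_2 below 0.1 rad), for 0.05 s.
3. lid 3 is folded shut (within 0.1 rad), the next not yet (value of joint lid_3 below 0.1 rad), for 0.05 s.
4. lid 4 is folded shut (within 0.1 rad), the next not yet (value of joint lid_4 below 0.1 rad), for 0.05 s.
5. lid 5 is folded shut (within 0.1 rad), the next not yet (value of joint lid_5 below 0.1 rad), for 0.05 s.
6. lid 6 is folded shut (within 0.1 rad), the next not yet (value of joint lid_6 below 0.1 rad), for 0.05 s.
At the end, for the whole second after the job is handed in: all six lids lie shut (each within 0.1 rad, 5 mm at the free edge), shut in order from the first to the last; the carousel stands level and still on the bench within 30 mm of where it was; the nut on its foot lies within 40 mm and the other bystanders within 20 mm of where they were (value of joint each of lid_1, lid_2, lid_3, lid_4, lid_5, lid_6 below 0.1 rad and linear speed of carousel below 0.01 m/s and angle between carousel's own z axis and vertical below 0.05 rad and height (world z) of carousel below 0.005 m and distance of carousel from where it was at the start of the episode below 0.03 m and distance of nut_1 from where it was at the start of the episode below 0.04 m and distance of each of screwdriver_1, sanding_roll, tape_roll from where it was at the start of the episode below 0.02 m); the robot touches nothing.
It fails at once if the carousel is lifted or tipped (height (world z) of carousel above 0.01 m or angle between carousel's own z axis and vertical above 0.1 rad).
It fails at once if the carousel is shoved more than 30 mm (distance of carousel from where it was at the start of the episode above 0.03 m).
It fails at once if the fingers press on the carousel with more than 40 N (contact force between the fingers and carousel above 40 N).
It fails at once if a bystander is disturbed (more than 20 mm; the nut on the foot 40 mm) (distance of nut_1 from where it was at the start of the episode above 0.04 m or distance of any of screwdriver_1, sanding_roll, tape_roll from where it was at the start of the episode above 0.02 m).
It also fails if it takes over 53 s, if anything falls off the work surface, if the arm or the gripper's body presses on something with over 40 N, if the wrist force passes 120 N, or if a joint passes its speed limit or range.

ROBOT

A 7-joint arm with a two-finger parallel gripper is mounted at the origin on a cart in front of the work surface, level with it; the furniture and walls round the work are solid. World frame = base frame: x ahead of the robot, y to its left, z up, the work surface at z = 0. Lengths are in mm, angles in degrees, forces in N, time in s.
With the tool pointing down it reaches from about 425 to 875 mm from the base axis. Payload 4.7 kg.
Tool frame: the origin (TCP) lies midway between the tips of the shut fingers; the grasp point (between the pads) lies 19 mm behind it; z points along the fingers, y is the direction in which the jaws open and shut (so a half turn about z gives the same grasp; the last joint's range is limited). The gripper opens to 87 mm and grips with 3 to 60 N. Pads are 19 mm wide; open, the fingers measure 117 mm over their backs; the gripper's body (75 mm by 190 mm) begins 51 mm behind the grasp point.
Start: joints at [70.365, 18.392, -4.016, 83.108, 1.295, 78.541, -3.26], TCP at [227.012, -609.091, 222.587] pointing down, gripper open.
Joint ranges: [-163.93, 163.93], [-17.29, 119.83], [-79.2, 71.16], [3.27, 140.29], [-89.18, 269.18], [5.43, 117.66], [-154.24, 154.24]. Speed limits (degrees/s): [147.25, 147.25, 180, 180, 180, 180, 180].

INTERFACE

Orientations are given as [roll, pitch, yaw] about the fixed x, y, z axes, in that order (R = Rz(yaw) Ry(pitch) Rx(roll)).
In Python, from rig import env gives the robot as it stands. The module is installed in compiled form; this text tells all that it offers.
- The arm moves only by the tool carry_out, never from a script. Its arguments are lists of equal length, an entry for each row: "delta_pos": the shift along the tool's x, y, z in cm, a list of three; "spin": the turn about the tool's z in rad; "grip": the closure, from -1 (fully open) to 1 (shut), so that 0 is half open. A call has 1 to 12 rows; each row is the pose to reach, as a shift and turn from the pose commanded when the call began, along the tool's axes at that moment; what a row does not reach only later rows make up. A row lasts 1/8 s, in which the tool goes at most 62.5 mm and 10.7 degrees, less where a joint would pass 70% of its speed; a pose out of reach is approached as far as the arm can. A call with a gripper value outside its range is refused whole. The fingers move at their own pace and stop on an object; "grip_force" is the grip in N (left out, the last holds). Time passes only in rows, so rows that repeat a pose let the fingers close. It gives the time, the measured TCP pose, the force and the opening at its end, in the units of the state.
- env.get_state(): the state, without advancing time (a new reading comes with each control period).
- env.capture(name): name is "scene" or "top" or "wrist"; returns the picture (420x560x3 uint8, blue, green, red); there is no depth.
- env.camera_params(name): a dict with "intrinsics" (3x3 intrinsics, pixels), "cam_to_world" (4x4, takes a point from camera to world coordinates). Camera axes: x right, y down, z forward; pixel columns grow to the right and rows downward; lengths in mm; the calibration is good to about 2 mm. A picture is of the moment at which its call begins: read the wrist's pose just before it. camera_params takes no time and is no camera call; for the wrist camera it gives the pose at the moment of the call.
- env.finish_job(): hands the job in, once; it reports no verdict.
The state is a dict: "t": time; "joint_pos": joint angles; "dq": joint speeds; "effort": joint torques, N m; "eef_pos": TCP position; "eef_rot": TCP orientation; "ft_force": force on the tool from outside, world axes, zero at the start; "moment": the same for the moment, N m; "grip_width": finger opening in mm.
Only numpy, scipy, OpenCV 4.12 (cv2) and the standard library are available. Lean on these libraries where they do the work, as an engineer would, in place of code of your own. Each camera call takes 0.05 s, during which the arm holds its last target.

## Working session

There is one attempt and no reset: what is moved stays moved. The work goes in short steps, Python scripts to look and compute and a tool call to move; the robot and the scene stay as the last step left them, time stands still between calls to the robot, and variables do not carry over. Pictures are saved under pics/ and viewed, and the job is handed in when it is done.

Besides the shell and the picture viewer there is one more tool, called after "Request:" as name(argument=value, ...) on one line, values as JSON. carry_out: Moves the arm, as the interface text tells. Its arguments: {"type":"object","properties":{"delta_pos":{"type":"array","items":{"type":"array","items":{"type":"number"}}},"spin":{"type":"array","items":{"type":"number"}},"grip":{"type":"array","items":{"type":"number"}},"grip_force":{"type":"number"}},"required":["delta_pos","spin","grip"]}

```bash
mkdir -p pics
python3 - <<'E'
from rig import env
import cv2,numpy as np
np.set_printoptions(precision=2,suppress=True)
s=env.get_state();print(s)
for n in("scene","top"):
    cv2.imwrite(f"pics/{n}0.png",env.capture(n));print(env.camera_params(n))
E
```

```text
{'t': 0.0, 'joint_pos': array([70.36, 18.44, -4.02, 83.18,  1.29, 78.54, -3.26]), 'dq': array([-0.06, -0.09,  0.03, -0.03,  0.  , -0.07, -0.05]), 'effort': array([  0.  , -49.13,  -0.4 , -31.25,  -0.06,   0.04,   0.  ]), 'eef_pos': array([ 226.81, -608.54,  221.46]), 'eef_rot': array([-179.89,    0.  ,   20.45]), 'ft_force': array([ 0.49, -0.3 ,  0.31]), 'moment': array([ 0.06, -0.02, -0.01]), 'grip_width': 86.7891855264674}
{'intrinsics': array([[385.78,   0.  , 276.84],
       [  0.  , 385.78, 206.44],
       [  0.  ,   0.  ,   1.  ]]), 'cam_to_world': array([[   0.85,   -0.37,    0.38,  270.93],
       [  -0.53,   -0.62,    0.58, -361.65],
       [   0.02,   -0.69,   -0.72,  701.58],
       [   0.  ,    0.  ,    0.  ,    1.  ]])}
{'intrinsics': array([[445.28,   0.  , 276.41],
       [  0.  , 445.28, 214.79],
       [  0.  ,   0.  ,   1.  ]]), 'cam_to_world': array([[  -0.  ,   -1.  ,    0.09,  520.28],
       [  -1.  ,    0.  ,    0.01,  162.07],
       [  -0.01,   -0.09,   -1.  , 1004.53],
       [   0.  ,    0.  ,    0.  ,    1.  ]])}
```

View pics/top0.png

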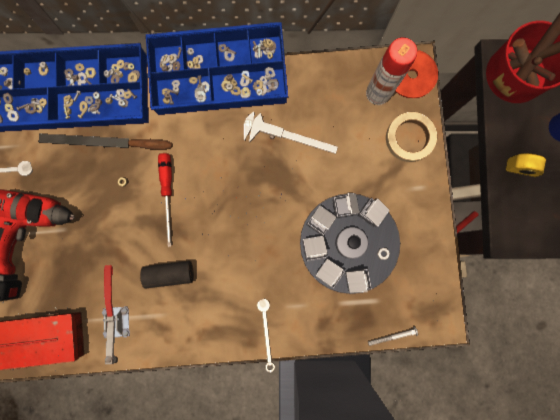

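View pics/scene0.png

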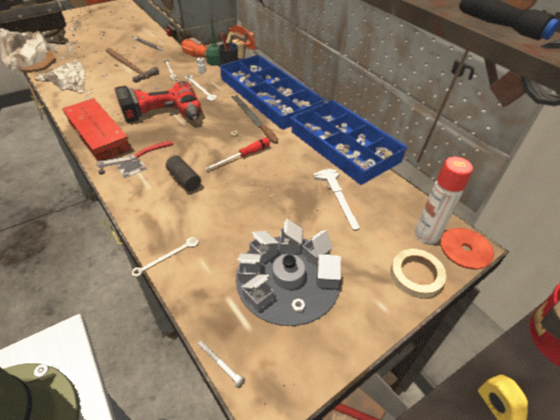

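The top view shows the carousel near (350,243), the nut at about (384,254), and the empty quarter to the right. Next I'll crop and enlarge it.

```bash
cat > h.py <<'E'
import cv2,numpy as np
from rig import env
np.set_printoptions(precision=1,suppress=True)
def ray(n,uv,z,P=None):
    P=P or env.camera_params(n);K=P['intrinsics'];T=P['cam_to_world']
    uv=np.atleast_2d(np.array(uv,float))
    d=np.c_[(uv-[K[0,2],K[1,2]])/[K[0,0],K[1,1]],np.ones(len(uv))]@T[:3,:3].T
    o=T[:3,3];return o+d*((z-o[2])/d[:,2])[:,None]
def proj(n,p,P=None):
    P=P or env.camera_params(n);K=P['intrinsics'];T=P['cam_to_world']
    c=(np.atleast_2d(p)-T[:3,3])@T[:3,:3];return (c@K.T)[:,:2]/c[:,2:]
E
python3 - <<'E'
from h import *
t=cv2.imread('pics/top0.png');s=cv2.imread('pics/scene0.png')
a=cv2.resize(t[180:300,290:410],None,fx=5,fy=5,interpolation=2);cv2.imwrite('pics/top_c.png',a)
b=cv2.resize(s[215:325,230:350],None,fx=5,fy=5,interpolation=2);cv2.imwrite('pics/sc_c.png',b)
print(t[243,320],t[280,385],t[243,352],t[243,395],t[200,300])
# foot disc: grey(low saturation) dark
hsv=cv2.cvtColor(t,cv2.COLOR_BGR2HSV)
m=((hsv[...,1]<60)).astype('u1')*255
m[:, :295]=0;m[:185]=0;m[300:]=0;m[:,405:]=0
m=cv2.morphologyEx(m,cv2.MORPH_OPEN,np.ones((3,3)))
c=max(cv2.findContours(m,0,1)[0],key=cv2.contourArea)[:,0]
w=ray('top',c,6)
def fit(w):
    A=np.c_[2*w[:,:2],np.ones(len(w))];q=np.linalg.lstsq(A,(w[:,:2]**2).sum(1),rcond=None)[0]
    return q[:2],np.sqrt(q[2]+q[:2]@q[:2])
for i in range(5):
    C,r=fit(w);e=np.abs(np.hypot(*(w[:,:2]-C).T)-r);w=w[e<max(1.5,np.percentile(e,85))]
print(C,r,len(w),len(c))
cv2.imwrite('pics/mask.png',m)
print('nut',ray('top',[384,254],18))
E
```

```text
[164 178 192] [ 66  95 127] [59 60 65] [86 86 89] [ 70 105 142]
[545.    9.6] 109.81571818781981 237 282
nut [[519.7 -63.7  18. ]]
```

View pics/top_c.png

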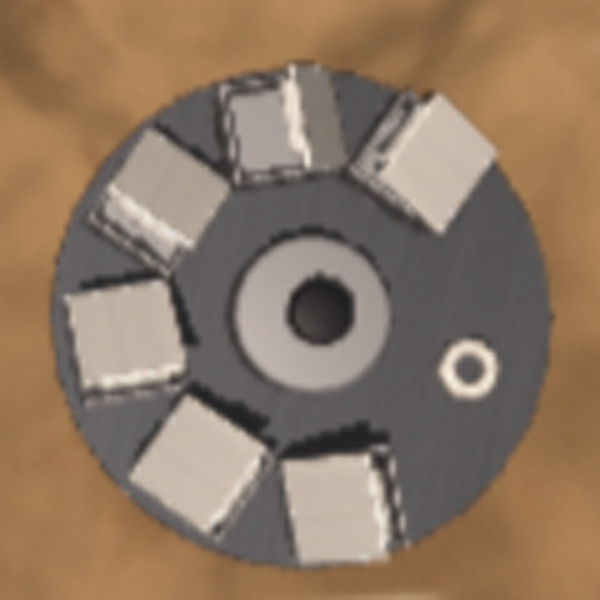

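View pics/sc_c.png

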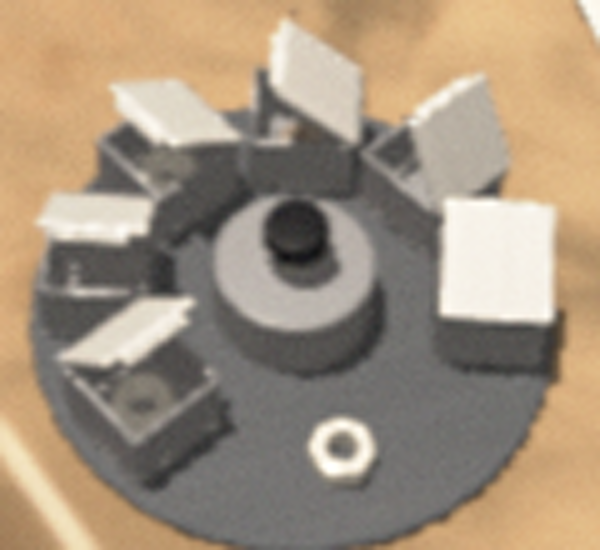

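Run:
```python
from h import *
pts={1:[(408,93),(353,172)],2:[(219,85),(238,185)],3:[(93,217),(168,271)],4:[(84,403),(188,389)],5:[(215,535),(274,460)],6:[(408,545),(388,447)]}
kn=ray('top',[[290+322/5,180+312/5]],66)[0];print('knob',kn)
C=np.array([545,9.6])
loc=[];W=[]
for i,(a,b) in pts.items():
    w=ray('top',np.array([a,b])/5+[290-.0,180],40)[:,:2]
    v=w[0]-w[1] # outward
    ang=np.degrees(np.arctan2(v[1],v[0]))
    nom=-112.5+45*(i-1)
    print(i,w.ravel(),np.hypot(*v),'yaw',(ang-nom+180)%360-180)
    for p,r in zip(w,(104,60)):
        n=np.radians(nom);loc.append([r*np.cos(n)-23*np.sin(n),r*np.sin(n)+23*np.cos(n)]);W.append(p)
loc=np.array(loc);W=np.array(W)
# rigid fit
lc=loc-loc.mean(0);wc=W-W.mean(0)
U,S,V=np.linalg.svd(lc.T@wc);R=(V.T@np.diag([1,np.linalg.det(V.T@U.T)])@U.T)
t=W.mean(0)-R@loc.mean(0);yaw=np.degrees(np.arctan2(R[1,0],R[0,0]));print('fit',t,yaw)
print(np.hypot(*(W-(loc@R.T+t)).T))
im=cv2.imread('pics/top_c.png');s=cv2.imread('pics/sc_c.png')
for i in range(6):
    n=np.radians(-112.5+45*i)
    q=np.array([[r*np.cos(n)-k*np.sin(n),r*np.sin(n)+k*np.cos(n)] for r,k in((60,-23),(104,-23),(104,23),(60,23))])@R.T+t
    q=np.c_[q,np.full(4,40)]
    for nm,I,o in(('top',im,(290,180)),('scene',s,(230,215))):
        cv2.polylines(I,[((proj(nm,q)-o)*5).astype(int)],True,(0,0,255) if i else (0,255,0),1)
th=np.linspace(0,6.28,90);q=np.c_[t[0]+112*np.cos(th),t[1]+112*np.sin(th),np.full(90,6)]
for nm,I,o in(('top',im,(290,180)),('scene',s,(230,215))): cv2.polylines(I,[((proj(nm,q)-o)*5).astype(int)],True,(255,0,0),1)
cv2.imwrite('pics/ov.png',cv2.resize(np.hstack([im[:550],s[:550]]),(800,367)))
```

```text
knob [544.2   8.7  66. ]
1 [639.9 -34.6 605.5 -10. ] 42.29107242033246 yaw 77.00699906861587
2 [643.8  47.5 600.   39.9] 44.420037642009646 yaw 77.38427420166636
3 [586.3 102.9 562.8  70.7] 39.898096075668334 yaw 76.36015203554166
4 [506.  107.5 511.9  62.7] 45.19899430479254 yaw 74.9835074279012
5 [449.6  51.9 481.5  26.2] 40.926199917439085 yaw 73.53524760511624
6 [445.3 -30.4 486.9 -22.7] 42.33866773388914 yaw 77.94537729678393
fit [544.    8.1] 75.87969575910267
[1.6 0.9 1.5 0.3 2.7 1.6 0.1 1.5 2.9 1.  1.  1.3]
```

View pics/ov.png

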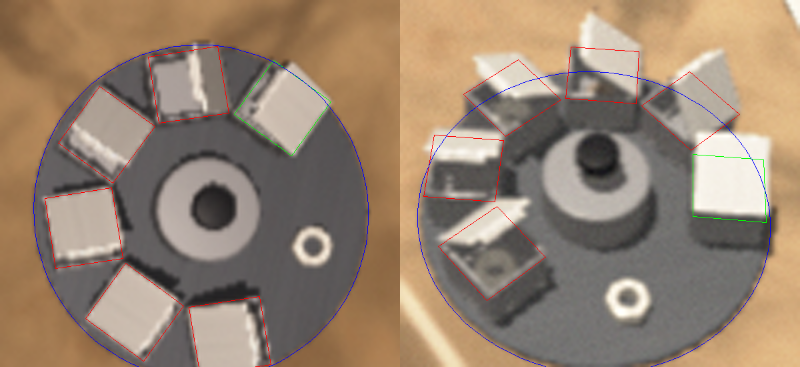

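```bash
cat >> h.py <<'E'
C=np.array([544,8.]);YAW=75.9
def lp(i,d,r=82,C=C,YAW=YAW):
    f=np.radians(YAW-112.5+45*(i-1));c,s=np.cos(f),np.sin(f)
    return C+np.array([c*r-s*(d-23),s*r+c*(d-23)])
E
python3 - <<'E'
from h import *
p0=np.array([227.012,-609.091,222.587]);y=np.radians(20.45)
T=np.array([[np.cos(y),np.sin(y),0],[np.sin(y),-np.cos(y),0],[0,0,-1]]).T
tgt=np.r_[lp(1,-32),150];print(tgt,(tgt-p0)@T/10)
print(np.r_[lp(1,-32)])
E
```

```text
[577. -85. 150.] [ 51.1 -36.9   7.3]
[577. -85.]
```

Request:
carry_out(delta_pos=[[2,-1.5,0],[6,-4.3,0],[10,-7.2,0],[14,-10,0],[18,-13,0],[22,-16,0],[26,-19,0],[30,-21.7,0],[34,-24.5,0],[38,-27.4,0],[41,-29.6,0],[43,-31,0]], spin=[0.03,0.06,0.09,0.12,0.15,0.18,0.21,0.24,0.27,0.3,0.33,0.357], grip=[1,1,1,1,1,1,1,1,1,1,1,1], grip_force=10)

```text
t: 1.6
eef_pos: [522.3, -166.0, 222.2]
eef_rot: [-180.0, 0.0, 0.1]
ft_force: [-0.2, -0.8, 0.1]
grip_width: 0.2
```

Request:
carry_out(delta_pos=[[2,-3,2],[4,-6,4],[5.5,-8.3,7],[5.5,-8.3,10],[5.5,-8.3,13],[5.5,-8.3,15.2],[5.5,-8.3,15.2],[5.5,-8.3,15.2]], spin=[0,0,0,0,0,0,0,0], grip=[1,1,1,1,1,1,1,1])

```text
t: 2.6
eef_pos: [577.2, -85.5, 71.3]
eef_rot: [180.0, -0.1, -0.0]
ft_force: [0.2, -0.7, 0.4]
grip_width: 0.5
```

Run:
```python
from h import *
s=env.get_state();print(s['t'],s['eef_pos'],s['eef_rot'],s['ft_force'],s['joint_pos'])
t=env.capture('scene');cv2.imwrite('pics/s1.png',cv2.resize(t[170:330,200:400],None,fx=4,fy=3.75,interpolation=2))
p=s['eef_pos']
cz=70
cur=lp(1,-32)
# lid1 stroke then next start, relative cm in tool axes from nominal
for i in range(1,7):
    print('lid',i)
    base=lp(i,-32) if i==1 else lp(i-1,33)
    for d,z in((-18,62),(-8,61),(2,59),(11,56),(19,52),(26,49),(31,47),(33,45)):
        q=lp(i,d); print(d,q,z)
```

```text
2.6 [577.2 -85.5  71.3] [180.   -0.1  -0. ] [ 0.2 -0.7  0.4] [ 29.3  19.6 -27.7 101.9  10.3  61.  -92. ]
lid 1
-18 [585.4 -73.8] 62
-8 [591.3 -65.8] 61
2 [597.3 -57.7] 59
11 [602.7 -50.5] 56
19 [607.4 -44.1] 52
26 [611.6 -38.5] 49
31 [614.6 -34.5] 47
33 [615.8 -32.9] 45
lid 2
-18 [631.1 -20.6] 62
-8 [629.6 -10.7] 61
2 [628.2  -0.8] 59
11 [626.9   8.1] 56
19 [625.7  16. ] 52
26 [624.7  22.9] 49
31 [624.   27.9] 47
33 [623.7  29.9] 45
lid 3
-18 [625.8  49.4] 62
-8 [617.8  55.3] 61
2 [609.7  61.3] 59
11 [602.5  66.7] 56
19 [596.1  71.4] 52
26 [590.5  75.6] 49
31 [586.5  78.6] 47
33 [584.9  79.8] 45
lid 4
-18 [572.6  95.1] 62
-8 [562.7  93.6] 61
2 [552.8  92.2] 59
11 [543.9  90.9] 56
19 [536.   89.7] 52
26 [529.1  88.7] 49
31 [524.1  88. ] 47
33 [522.1  87.7] 45
lid 5
-18 [502.6  89.8] 62
-8 [496.7  81.8] 61
2 [490.7  73.7] 59
11 [485.3  66.5] 56
19 [480.6  60.1] 52
26 [476.4  54.5] 49
31 [473.4  50.5] 47
33 [472.2  48.9] 45
lid 6
-18 [456.9  36.6] 62
-8 [458.4  26.7] 61
2 [459.8  16.8] 59
11 [461.1   7.9] 56
19 [462.3  -0. ] 52
26 [463.3  -6.9] 49
31 [464.  -11.9] 47
33 [464.3 -13.9] 45
```

View pics/s1.png

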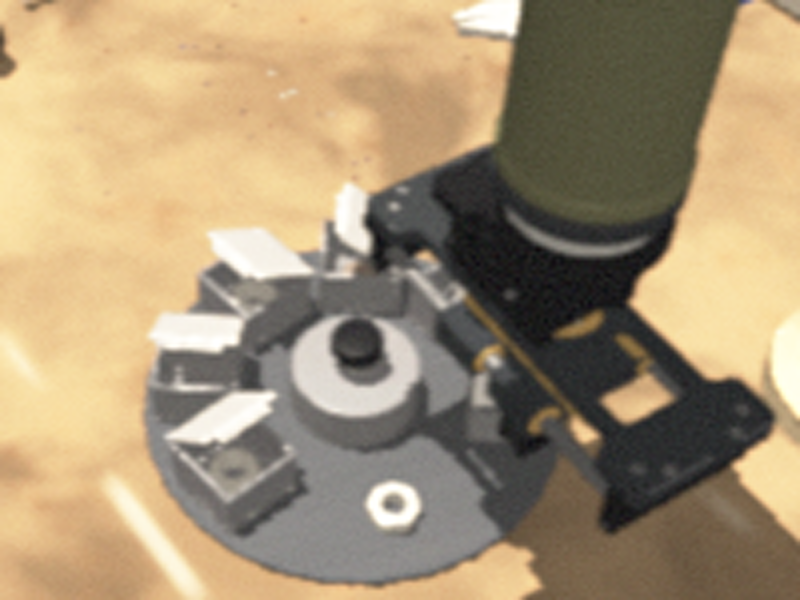

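Request:
carry_out(delta_pos=[[0.8,-1.1,0.9],[1.4,-1.9,1.0],[2.0,-2.7,1.2],[2.6,-3.4,1.5],[3.0,-4.1,1.9],[3.5,-4.6,2.2],[3.8,-5.0,2.4],[3.9,-5.2,2.5],[3.9,-5.2,2.6],[3.9,-5.2,2.6]], spin=[0,0,0,0,0,0,0,0,0,0], grip=[1,1,1,1,1,1,1,1,1,1])

```text
t: 3.9
eef_pos: [615.5, -33.7, 44.5]
eef_rot: [180.0, 0.0, -0.0]
ft_force: [-0.7, 0.9, 0.3]
grip_width: 1.0
```

Run:
```python
from h import *
t=env.capture('scene');u=env.capture('top')
a=cv2.resize(t[190:325,230:350],(450,506),interpolation=2);b=cv2.resize(u[190:290,300:400],(350,350),interpolation=2)
o=np.zeros((506,800,3),'u1');o[:,:450]=a;o[:350,450:]=b;cv2.imwrite('pics/s2.png',o)
```

```text
(no output)
```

View pics/s2.png

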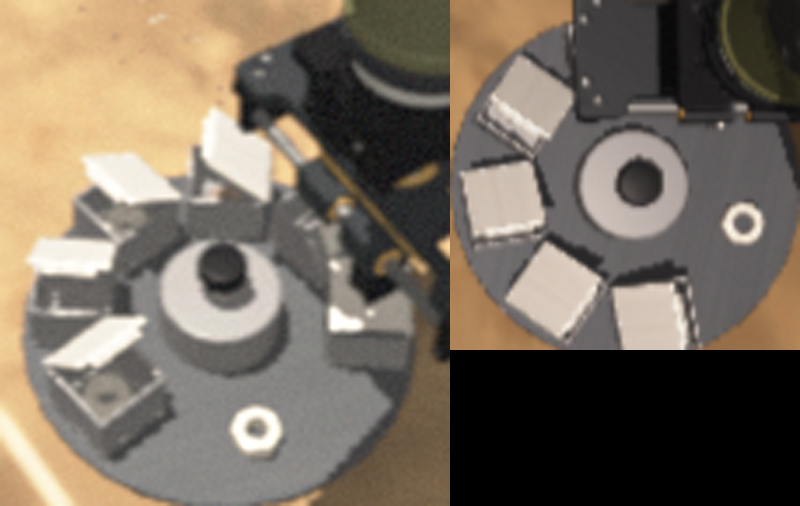

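Lid 1 looks shut, with its white face gone flat. The contact force is about zero and the nut hasn't moved. On to lid 2.

Request:
carry_out(delta_pos=[[0,0,-1.0],[0.3,-0.2,-1.7],[1.5,-1.2,-1.7],[1.4,-2.2,-1.6],[1.2,-3.2,-1.4],[1.1,-4.1,-1.1],[1.0,-4.9,-0.7],[0.9,-5.6,-0.4],[0.8,-6.1,-0.2],[0.8,-6.3,0],[0.8,-6.3,0],[0.8,-6.3,0]], spin=[0,0,0,0,0,0,0,0,0,0,0,0], grip=[1,1,1,1,1,1,1,1,1,1,1,1])

```text
t: 5.5
eef_pos: [623.8, 29.2, 44.6]
eef_rot: [180.0, -0.0, -0.0]
ft_force: [0.3, -0.5, -0.0]
grip_width: 0.3
```

```bash
cat > look.py <<'E'
from h import *
import sys
s=env.get_state();print(s['t'],s['eef_pos'],s['ft_force'],s['joint_pos'])
t=env.capture('scene');u=env.capture('top')
a=cv2.resize(t[190:325,230:350],(450,506),interpolation=2);b=cv2.resize(u[190:290,300:400],(350,350),interpolation=2)
o=np.zeros((506,800,3),'u1');o[:,:450]=a;o[:350,450:]=b;cv2.imwrite(sys.argv[1],o)
E
python3 look.py pics/s3.png
```

```text
5.5 [623.8  29.2  44.6] [ 0.3 -0.5 -0. ] [  17.9   26.3  -28.8   97.    14.2   60.4 -105.4]
```

View pics/s3.png

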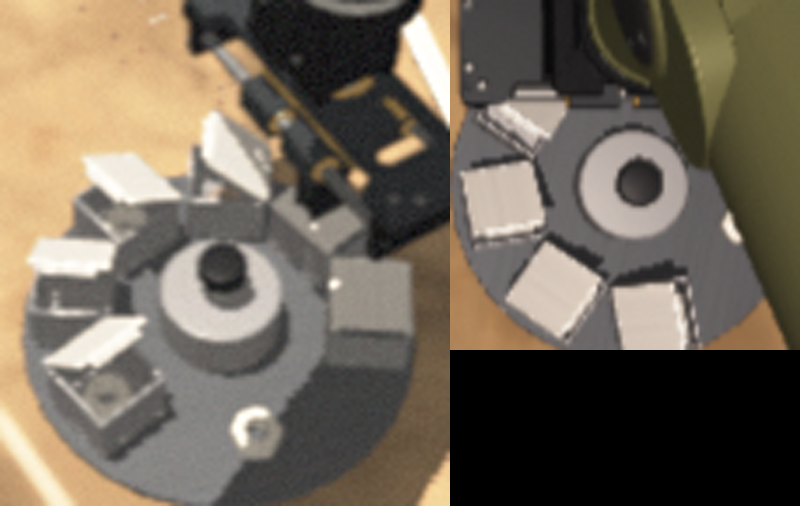

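Lids 1 and 2 are flat, and the carousel and nut haven't moved. Lid 3 next.

Request:
carry_out(delta_pos=[[0,0,-1.0],[0.1,-0.4,-1.7],[0.2,-1.9,-1.7],[-0.6,-2.5,-1.6],[-1.4,-3.1,-1.4],[-2.2,-3.7,-1.1],[-2.8,-4.1,-0.7],[-3.4,-4.6,-0.4],[-3.8,-4.9,-0.2],[-3.9,-5.0,0],[-3.9,-5.0,0],[-3.9,-5.0,0]], spin=[0,0,0,0,0,0,0,0,0,0,0,0], grip=[1,1,1,1,1,1,1,1,1,1,1,1])

```text
t: 7.1
eef_pos: [584.9, 79.3, 44.6]
eef_rot: [180.0, -0.0, -0.0]
ft_force: [-0.2, -0.5, 0.3]
grip_width: 0.2
```

```bash
python3 look.py pics/s4.png
```

```text
7.1 [584.9  79.3  44.6] [-0.2 -0.5  0.3] [  15.2   22.8  -30.6  102.    13.3   58.8 -110.3]
```

View pics/s4.png

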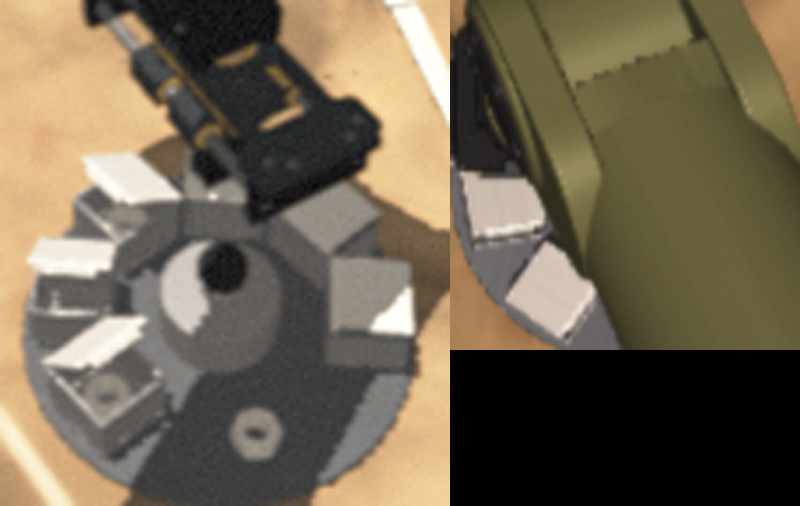

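Request:
carry_out(delta_pos=[[0,0,-1.0],[-0.2,-0.3,-1.7],[-1.2,-1.5,-1.7],[-2.2,-1.4,-1.6],[-3.2,-1.2,-1.4],[-4.1,-1.1,-1.1],[-4.9,-1.0,-0.7],[-5.6,-0.9,-0.4],[-6.1,-0.8,-0.2],[-6.6,-0.7,0],[-6.6,-0.7,0],[-6.6,-0.7,0]], spin=[0,0,0,0,0,0,0,0,0,0,0,0], grip=[1,1,1,1,1,1,1,1,1,1,1,1])

```text
t: 8.7
eef_pos: [519.0, 86.6, 44.6]
eef_rot: [-180.0, -0.0, -0.0]
ft_force: [-0.3, 0.2, 0.6]
grip_width: 0.4
```

```bash
python3 look.py pics/s5.png
```

```text
8.7 [519.   86.6  44.6] [-0.3  0.2  0.6] [  16.7   15.6  -32.4  110.9   10.    56.2 -110.4]
```

View pics/s5.png

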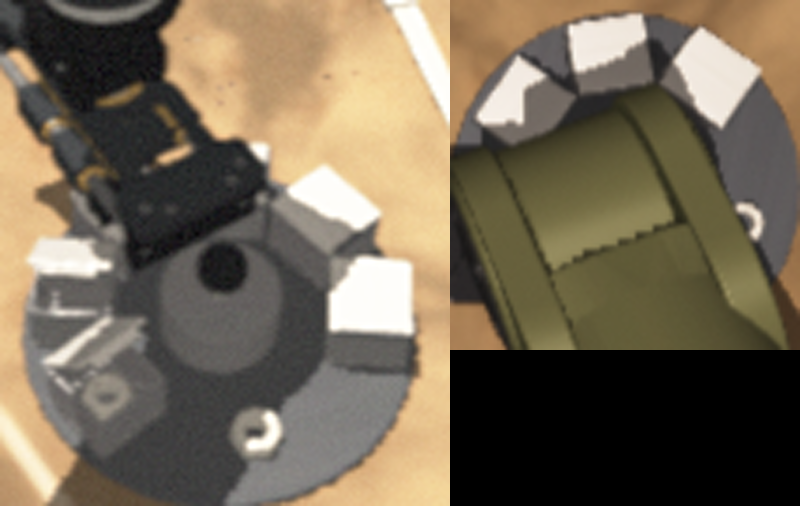

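Request:
carry_out(delta_pos=[[0,0,-1.0],[-0.4,-0.1,-1.7],[-1.6,-0.3,-1.7],[-2.2,0.5,-1.6],[-2.8,1.3,-1.4],[-3.4,2.1,-1.1],[-3.8,2.7,-0.7],[-4.3,3.3,-0.4],[-4.6,3.7,-0.2],[-4.7,3.8,0],[-4.7,3.8,0],[-4.7,3.8,0]], spin=[0,0,0,0,0,0,0,0,0,0,0,0], grip=[1,1,1,1,1,1,1,1,1,1,1,1])

```text
t: 10.3
eef_pos: [471.9, 48.9, 44.6]
eef_rot: [-180.0, -0.0, 0.0]
ft_force: [-0.0, -0.3, 0.7]
grip_width: 0.5
```

```bash
python3 look.py pics/s6.png
```

```text
10.3 [471.9  48.9  44.6] [-0.  -0.3  0.7] [  21.3    9.2  -32.2  117.7    6.    54.6 -104. ]
```

View pics/s6.png

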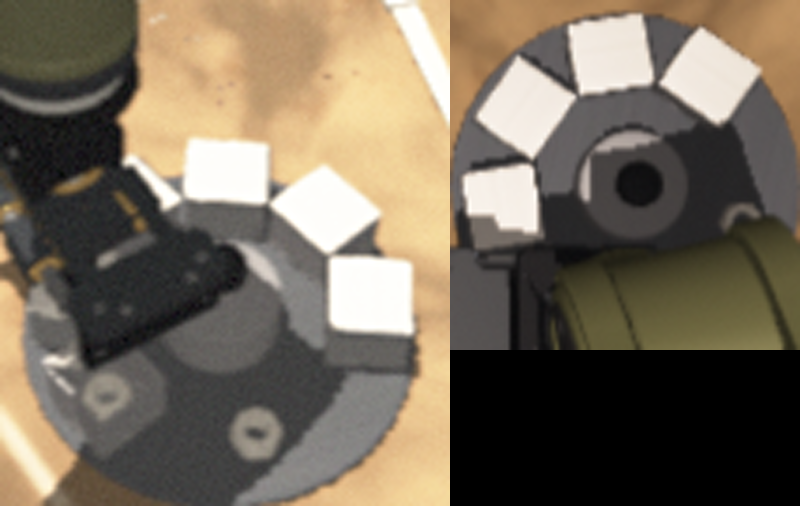

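Request:
carry_out(delta_pos=[[0,0,-1.0],[-0.3,0.2,-1.7],[-1.5,1.2,-1.7],[-1.4,2.2,-1.6],[-1.2,3.2,-1.4],[-1.1,4.1,-1.1],[-1.0,4.9,-0.7],[-0.9,5.6,-0.4],[-0.8,6.1,-0.2],[-0.7,6.5,0],[-0.7,6.5,0],[-0.7,6.5,0]], spin=[0,0,0,0,0,0,0,0,0,0,0,0], grip=[1,1,1,1,1,1,1,1,1,1,1,1])

```text
t: 11.9
eef_pos: [464.7, -16.2, 44.6]
eef_rot: [-180.0, -0.0, 0.0]
ft_force: [-0.2, -0.2, -0.2]
grip_width: 0.7
```

Request:
carry_out(delta_pos=[[0,0,-2],[0,0,-5],[0,0,-9],[0,3,-13],[0,8,-16],[0,13,-18],[0,18,-18],[0,22,-18],[0,25,-18],[0,26,-18],[0,26,-18],[0,26,-18]], spin=[0,0,0,0,0,0,0,0,0,0,0,0], grip=[1,1,1,1,1,1,1,1,1,1,1,1])

```text
t: 13.4
eef_pos: [465.1, -274.6, 224.6]
eef_rot: [-180.0, -0.0, 0.1]
ft_force: [-0.7, -0.0, -0.2]
grip_width: 0.4
```

```bash
python3 look.py pics/s7.png
```

```text
13.4 [ 465.1 -274.6  224.6] [-0.7 -0.  -0.2] [ 41.5   5.6 -14.7  98.2   1.4  76.3 -63.3]
```

View pics/s7.png

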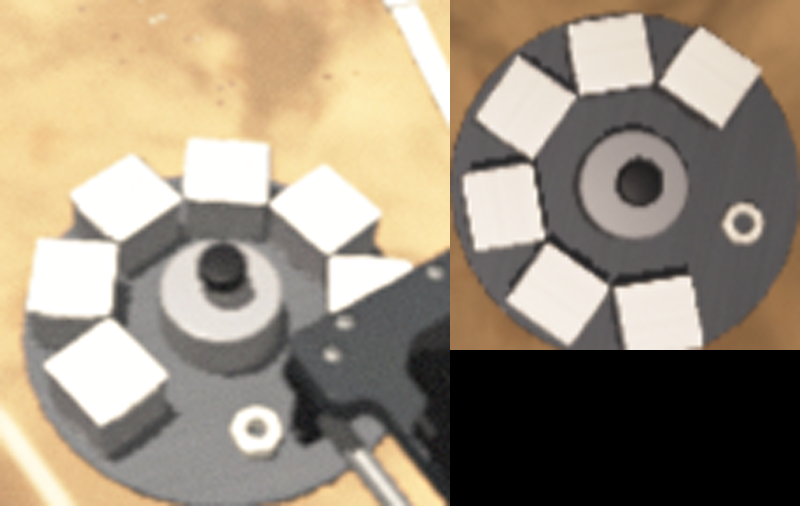

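All six lids show flat in both views. Before handing in, I'll compare the top view with the first one to check for any shift.

Run:
```python
from h import *
a=cv2.imread('pics/top0.png');b=env.capture('top')
d=(cv2.absdiff(a,b).max(2)>45).astype('u1')
for nm,(x,y,w,h) in dict(screw=(150,145,30,105),roll=(132,252,70,45),tape=(380,105,62,62),nut=(372,244,22,22),knob=(330,222,45,45)).items():
    A=cv2.cvtColor(a[y:y+h,x:x+w],6).astype('f4');B=cv2.cvtColor(b[y:y+h,x:x+w],6).astype('f4')
    print(nm,d[y:y+h,x:x+w].sum(),cv2.phaseCorrelate(A,B))
```

```text
screw 0 ((-0.0005509986537681755, -0.03543939819642361), 1.0037553010163485)
roll 0 ((-0.05874745340765486, 0.48747698865741995), 0.9767171611756454)
tape 0 ((-0.0045910527694843495, -0.0351357858347896), 0.9912736676633358)
nut 0 ((0.044093072939595856, 0.04750664362430079), 1.016639002909263)
knob 45 ((0.3179860494539959, 0.743596935696587), 1.0236772160471221)
```

```bash
python3 -c "
from rig import env
print(env.finish_job())"
```

```text
the job is handed in; nothing more can be done
None
```

I folded lids 1 to 6 shut in order with the closed fingertips, one descending stroke per lid going counter-clockwise from the empty quarter. I then pulled the arm well clear and handed the job in at about 13.5 s of the 53 s allowed; no verdict was reported.

**Lids:** both camera views show all six lying flat. I pressed each down to a fingertip height of about 44.6 mm, which leaves roughly 0.03 rad of opening at most. I judged this from the pictures and the fingertip height, as the lid angles could not be read directly.

**Forces:** the wrist force stayed around 1 N or less at the end of every move. I did not read it in mid-stroke.

**Bystanders and carousel:** comparing the first and last top views, the screwdriver, tape roll and nut had not moved. The sanding roll reads a shift of about 0.5 pixel (about 1 mm). The carousel's knob reads a shift of under 1 pixel (about 2 mm), which may partly be a change of shadow. Both are far inside their limits.

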